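# Snap the pin punches back into their clip holder by length

### The arm

A 6-joint arm with a two-finger parallel gripper is mounted at the origin on a cart in front of the work surface, level with it; the furniture and walls round the work are solid. World frame = base frame: x ahead of the robot, y to its left, z up, the work surface at z = 0. Lengths are in m, angles in rad, forces in N, time in s.
With the tool pointing down it reaches from about 0.275 to 1 m from the base axis. Payload 8.4 kg.
Tool frame: the origin (TCP) lies midway between the tips of the shut fingers; the grasp point (between the pads) lies 19 mm behind it; z points along the fingers, y is the line along which they close (so a half turn about z gives the same grasp; the last joint's range is limited). The gripper opens to 85 mm and grips with 20 to 120 N. Pads are 22 mm wide; open, the fingers measure 114 mm over their backs; the gripper's body (76 mm by 85 mm) begins 54 mm behind the grasp point. The pads swing forward as they close: fully open they stand 13 mm farther back than shut.
Start: joints at [1.326, 0.353, 1.633, -0, 1.155, -0.002], TCP at [0.15, 0.607, 0.231] pointing down, gripper open.
Joint ranges: [-2.63, 2.63], [-0.92, 2.1], [0.06, 2.66], [-1.3, 4.44], [0, 2.69], [-3.02, 3.02]. Speed limits (rad/s): [2.22, 2.22, 2.79, 3.14, 3.14, 3.14].

### API

Orientations are given as a unit quaternion [x, y, z, w].
In Python, from cell import manip gives the robot as it stands.
- The arm moves only by the tool step_arm, never from a script. Its argument "targets" is a list of rows, each a list of 7 numbers: the turn, a rotation vector about the tool's x, y, z in degrees, then the shift along the tool's x, y, z in cm, then the opening, from 0 (shut) to 1 (fully open). A call has 1 to 12 rows; each row shifts and turns the commanded pose from where the row before left it, along the tool's axes as they then stand; what a row does not reach is not made up. A row lasts 1/8 s, in which the tool goes at most 62.5 mm and 10.7 degrees, less where a joint would pass 70% of its speed; a pose out of reach is approached as far as the arm can. A call with a gripper value outside its range is refused whole. The fingers move at their own pace and stop on an object; "newtons" is the grip in N (left out, the last holds). Time passes only in rows, so rows that do not move let the fingers close. It gives the time, the measured TCP pose, the force, the opening and the grip force at its end, in the units of the state.
- manip.get_obs(): the state, without advancing time (a new reading comes with each control period).
- manip.get_image(name): name is "scene" or "top" or "wrist"; returns a dict with "pixels" (400x640x3 uint8, red, green, blue), "fx", "fy", "cx", "cy" (pixels), "R" (3x3) and "t" (3): a world point X has camera coordinates R X + t. Camera axes: x right, y down, z forward; pixel columns grow to the right and rows downward; lengths in m; the calibration is good to about 2 mm. A picture is of the moment at which its call begins. There is no depth.
- manip.close_job(): hands the job in; it is judged then, once.
The state is a dict: "time": time; "q": joint angles; "joint_vel": joint speeds; "tau": joint torques, N m; "tcp_pos": TCP position; "orientation": TCP orientation; "ft_force": force on the tool from outside, world axes, zero at the start; "ft_torque": the same for the moment, N m; "grip_width": opening from 0.0 (shut) to 1.0 (fully open); "gripper_force": force on a finger pad.
Only numpy, scipy, OpenCV 4.12 (cv2) and the standard library are available. Lean on these libraries where they do the work, as an engineer would, in place of code of your own. Each camera call takes 0.05 s, during which the arm holds its last target. There are 200 camera calls.

### The job

Put the four loose pin punches back into the tapered clip holder, one to a bay and in order of length: the shortest at the narrow end, the longest at the wide end. Lay each one centred across its bay and press it down until the clips snap over it and it rests fully home on both rails. Leave the other things on the bench where they are.

Things in the scene. Friction and masses are not known exactly. Their poses are not given: they have to be found in the camera images.
- bay_1: Clip bay at the narrow end of the grey tapered holder. Origin: between its two seat pads, level with their tops, 14 mm above the bench; x lengthwise along a seated punch, y along the row to the narrow end, z up. Pads and clips at x = +/-28 mm, 10 mm wide; between the rails 45 mm free for fingers. The clips' sprung steel noses stand 14 mm above the pads, 6 mm apart, under lips flared to 27 mm (39 mm above the bench).
- bay_2: Clip bay second from the narrow end of the grey tapered holder. Origin: between its two seat pads, level with their tops, 14 mm above the bench; x lengthwise along a seated punch, y along the row to the narrow end, z up. Pads and clips at x = +/-33 mm, 10 mm wide; between the rails 55 mm free for fingers. A punch pressed straight down with 6 to 12 N spreads the clips; they snap over it as its underside meets the pads.
- bay_3: Clip bay third from the narrow end of the grey tapered holder. Origin: between its two seat pads, level with their tops, 14 mm above the bench; x lengthwise along a seated punch, y along the row to the narrow end, z up. Pads and clips at x = +/-38 mm, 10 mm wide; between the rails 65 mm free for fingers. The holder is fixed to the bench, 284 mm long, and may lie any way round; its bays are 68 mm apart.
- bay_4: Clip bay at the wide end of the grey tapered holder. Origin: between its two seat pads, level with their tops, 14 mm above the bench; x lengthwise along a seated punch, y along the row to the narrow end, z up. Pads and clips at x = +/-43 mm, 10 mm wide; between the rails 75 mm free for fingers. The holder's wide end has a wire loop, its two 12 mm high rails converge to the narrow end.
- punch_1: The shortest of four loose steel pin punches, 118 mm long: octagonal body 90 mm long, 14 mm across flats (14 mm high, upright flat sides), then a thinner round pin of 28 mm. About 110 g. Origin: on the underside, under the middle of the octagonal body; x lengthwise to the point, z up. Either way round is right in a bay.
- punch_2: The second shortest of four loose steel pin punches, 146 mm long: octagonal body 100 mm long, 14 mm across flats (14 mm high, upright flat sides), then a thinner round pin of 46 mm. About 135 g. Origin: on the underside, under the middle of the octagonal body; x lengthwise to the point, z up. Either way round is right in a bay.
- punch_3: The second longest of four loose steel pin punches, 174 mm long: octagonal body 110 mm long, 14 mm across flats (14 mm high, upright flat sides), then a thinner round pin of 64 mm. About 160 g. Origin: on the underside, under the middle of the octagonal body; x lengthwise to the point, z up. Either way round is right in a bay.
- punch_4: The longest of four loose steel pin punches, 202 mm long: octagonal body 120 mm long, 14 mm across flats (14 mm high, upright flat sides), then a thinner round pin of 82 mm. About 185 g. Origin: on the underside, under the middle of the octagonal body; x lengthwise to the point, z up. Either way round is right in a bay.
- tape_measure: Yellow and black tape measure, 62x94x38 mm, behind the work; bystander, origin under its middle
- nail_tin: Red lidded tin, 74x134x60 mm, behind the holder; bystander, origin under its middle
Mind the look-alikes: they are no part of the job. What is shaped like the punch_1 but black or turquoise is not meant.

How it is judged:
By the outcome, as a careful person would: the job done as asked, in the order asked, and still so for the second after the job is handed in, with the robot touching nothing.
It also fails if it takes over 99 s, if anything falls off the work surface, if the arm or the gripper's body presses on something with over 40 N, if the wrist force passes 120 N, or if a joint passes its speed limit or range.

## Working session

There is one attempt and no reset: what is moved stays moved. The work goes in short steps, Python scripts to look and compute and a tool call to move; the robot and the scene stay as the last step left them, time stands still between calls to the robot, and variables do not carry over. Pictures are saved under pics/ and viewed, at most 14 in all, crops included, and the job is handed in when it is done.

Besides the shell and the picture viewer there is one more tool, called after "Emit:" as name(argument=value, ...), one argument or row to a line, values as JSON. step_arm: Moves the arm, as the interface text tells. Its arguments: {"type":"object","properties":{"targets":{"type":"array"},"newtons":{"type":"number"}},"required":["targets"]}

```bash
mkdir -p pics; ls
python3 - <<'E'
from cell import manip
import cv2,pickle
d={}
for n in ("scene","top"):
    im=manip.get_image(n); d[n]=im
    cv2.imwrite(f"pics/{n}0.png",im["pixels"][:,:,::-1]); print(n,im["fx"],im["fy"],im["cx"],im["cy"],im["R"],im["t"])
pickle.dump(d,open("im0.pkl","wb"))
print(manip.get_obs())
E
```

```text
pics
scene 388.66459094765133 388.66459094765133 319.71930791334023 200.03474087566417 [[ 0.52978068 -0.84790673  0.0196622 ]
 [-0.5353741  -0.35230776 -0.7676287 ]
 [ 0.65780468  0.39614822 -0.64059315]] [-0.39185525  0.33771517  0.64205479]
top 418.6644685570309 418.6644685570309 321.49467862223395 201.31122816068657 [[-2.50297825e-02 -9.99679373e-01 -3.82909022e-03]
 [-9.90435725e-01  2.53178561e-02 -1.35632152e-01]
 [ 1.35685609e-01  3.97624485e-04 -9.90751865e-01]] [-0.05914228  0.62574668  0.96626954]
{'time': 0.1, 'q': array([ 1.32558722e+00,  3.53555004e-01,  1.63405977e+00,  6.52915128e-06,
        1.15522579e+00, -2.39120872e-03]), 'joint_vel': array([-0.00072876, -0.00102418, -0.00051796,  0.00133854, -0.00105087,
       -0.0003024 ]), 'tau': array([ 1.78440165e-03, -6.06353331e+01, -3.42818105e+01,  1.61510161e-05,
        4.07716812e-03, -1.86823996e-06]), 'tcp_pos': array([0.15016139, 0.60624524, 0.23065168]), 'orientation': array([ 1.21112189e-01,  9.92638629e-01, -6.18807961e-04, -8.00112367e-05]), 'ft_force': array([-0.98377396,  0.45392129,  0.83986086]), 'ft_torque': array([-0.03465814,  0.00929324,  0.01219201]), 'gripper_force': 0.0, 'grip_width': 0.9985192588325273}
```

View pics/top0.png

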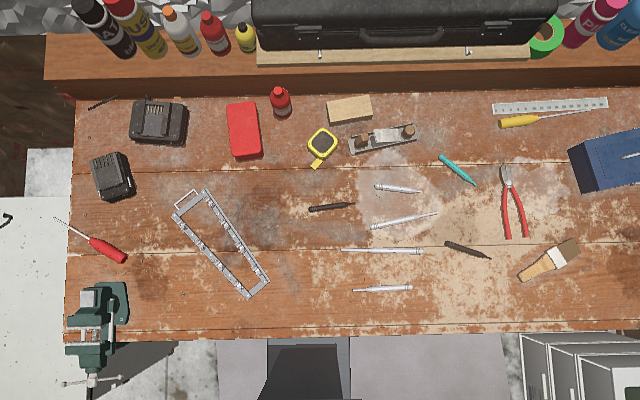

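View pics/scene0.png

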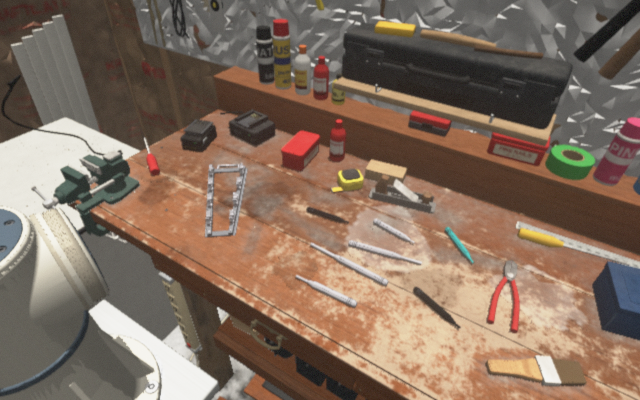

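The top view shows silver punches at about (397,188), (404,220), (383,250) and (382,289). The look-alikes are black at (331,207) and (468,250) and turquoise at (457,170). The holder runs from its wide, wire-loop end at (190,205) to its narrow end at (258,290). I'll measure these and check a close crop.

```bash
cat > h.py <<'E'
import numpy as np,cv2
def ray(im,uv,z):
    uv=np.atleast_2d(np.asarray(uv,float))
    d=np.c_[(uv[:,0]-im["cx"])/im["fx"],(uv[:,1]-im["cy"])/im["fy"],np.ones(len(uv))]@im["R"]
    c=-im["R"].T@im["t"]
    return c+d*((z-c[2])/d[:,2])[:,None]
def proj(im,X):
    p=np.atleast_2d(X)@im["R"].T+im["t"]
    return np.c_[p[:,0]/p[:,2]*im["fx"]+im["cx"],p[:,1]/p[:,2]*im["fy"]+im["cy"]]
def silver(im,smax=45,vmin=110):
    h=cv2.cvtColor(im["pixels"],cv2.COLOR_RGB2HSV)
    return ((h[:,:,1]<smax)&(h[:,:,2]>vmin)).astype(np.uint8)
def blobs(im,z,m,amin=60):
    n,l,s,c=cv2.connectedComponentsWithStats(m,connectivity=8)
    out=[]
    for i in range(1,n):
        if s[i,4]<amin: continue
        v,u=np.nonzero(l==i); P=ray(im,np.c_[u,v],z)[:,:2]
        mu=P.mean(0); w,V=np.linalg.eigh(np.cov((P-mu).T)); a=V[:,1]; t=(P-mu)@a; q=(P-mu)@V[:,0]
        # thick end = body; skew: mean is nearer the body than mid-extent
        if t.max()+t.min()<0: a=-a; t=-t
        out.append((c[i].round(),s[i,4],mu,np.degrees(np.arctan2(a[1],a[0])),t.min(),t.max(),np.ptp(q)))
    return out
E
python3 - <<'E'
from h import *
import pickle
d=pickle.load(open("im0.pkl","rb")); im=d["top"]
m=silver(im); m[:150]=0; m[310:]=0; m[:,:150]=0;m[:,480:]=0
for b in blobs(im,.008,m,25): print(b[0],b[1],b[2].round(3),"ang %.1f"%b[3],"ext %.3f %.3f w %.3f"%b[4:])
big=im["pixels"][150:305,160:490,::-1]
cv2.imwrite("pics/crop1.png",cv2.resize(big,None,fx=2.4,fy=2.4,interpolation=cv2.INTER_CUBIC))
E
```

```text
[355. 151.] 38 [ 0.755 -0.163] ang -81.4 ext -0.012 0.023 w 0.012
[389. 156.] 208 [ 0.741 -0.249] ang -86.2 ext -0.027 0.029 w 0.030
[387. 185.] 612 [ 0.665 -0.239] ang -102.2 ext -0.045 0.087 w 0.073
[220. 241.] 1863 [0.537 0.177] ang -141.7 ext -0.148 0.154 w 0.116
[405. 221.] 646 [ 0.573 -0.28 ] ang -78.3 ext -0.091 0.099 w 0.087
[386. 250.] 421 [ 0.504 -0.231] ang 87.5 ext -0.090 0.111 w 0.015
[386. 288.] 306 [ 0.413 -0.227] ang 92.0 ext -0.062 0.081 w 0.015
```

View pics/crop1.png

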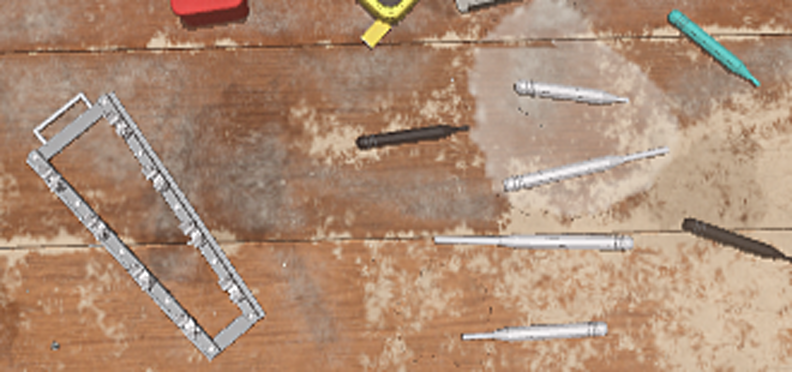

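The crop shows four silver punches: P1 (515,88)→(627,101), P3 (506,187)→(667,151), P4 (632,243)→(435,239) and P2 (606,329)→(462,337). The black and turquoise look-alikes are elsewhere. The holder's wire loop is at the upper left, so its narrow end is at the lower right.

Run:
```python
from h import *
import pickle
from cell import manip
d=pickle.load(open("im0.pkl","rb")); im=d["top"]
f=lambda p:np.array(p)/2.4+[160,150]
for n,h,t,L,B in (("1",(515,88),(627,101),118,90),("2",(606,329),(462,337),146,100),("3",(506,187),(667,151),174,110),("4",(632,243),(435,239),202,120)):
    a,b=ray(im,[f(h),f(t)],.007)[:,:2]; u=(b-a)/np.linalg.norm(b-a)
    print(n,"L",np.linalg.norm(b-a).round(3),L,"org",((a+b)/2-u*(L-B)/2000).round(3),"ang",np.degrees(np.arctan2(u[1],u[0])).round(1))
c=ray(im,[f(p) for p in((30,155),(108,95),(213,357),(262,315))],.012)[:,:2]; print(c.round(3))
w=(c[0]+c[1])/2;n=(c[2]+c[3])/2;print(np.linalg.norm(n-w),np.degrees(np.arctan2(*(n-w)[::-1])))
m=(w+n)/2;u=(n-w)/np.linalg.norm(n-w)
for k in range(4): print("bay",k+1,(m+u*.068*(1.5-k)).round(3))
w=manip.get_image("wrist"); R=w["R"];o=manip.get_obs()
print("wrist cam pos",-R.T@w["t"],R.round(2),w["fx"],o["tcp_pos"])
```

```text
1 L 0.117 118 org [ 0.656 -0.253] ang -98.2
2 L 0.146 146 org [ 0.412 -0.24 ] ang 91.7
3 L 0.171 174 org [ 0.57  -0.248] ang -78.9
4 L 0.201 202 org [ 0.502 -0.262] ang 87.4
[[0.605 0.295]
 [0.665 0.215]
 [0.396 0.106]
 [0.436 0.057]]
0.2791796692160421 -141.59284739674325
bay 1 [0.446 0.105]
bay 2 [0.499 0.147]
bay 3 [0.552 0.189]
bay 4 [0.605 0.231]
wrist cam pos [0.08629965 0.62186263 0.37304714] [[ 0.24  0.97 -0.  ]
 [ 0.94 -0.23  0.26]
 [ 0.25 -0.06 -0.97]] 346.75934433712627 [0.15019421 0.60632562 0.23072151]
```

Lengths match (117/146/171/201 mm) and the holder measures 279 mm. I'll go over the holder for a near view.

Emit:
step_arm(
  targets=[
    [0, 0, 9.4, 0, 0, -2.5, 1],
    [0, 0, 9.4, 0, 0, -2.5, 1],
    [0, 0, 9.4, 0, 0, -2.5, 1],
    [0, 0, 9.4, 0, 0, -2.5, 1],
    [0, 0, 0, -6.2, 0.25, 0, 1],
    [0, 0, 0, -6.2, 0.25, 0, 1],
    [0, 0, 0, -6.2, 0.25, 0, 1],
    [0, 0, 0, -6.2, 0.25, 0, 1],
    [0, 0, 0, -6.2, 0.25, 0, 1],
    [0, 0, 0, -6.2, 0.25, 0, 1],
    [0, 0, 0, -6.2, 0.25, 0, 1],
    [0, 0, 0, -6.2, 0.25, 0, 1],
  ],
)

```text
time: 1.65
tcp_pos: [0.4756, 0.2291, 0.3313]
orientation: [0.435, 0.901, 0.0, 0.0]
ft_force: [-0.3, 0.8, -0.7]
grip_width: 0.999
gripper_force: 0.0
```

Emit:
step_arm(
  targets=[
    [0, 0, 0, 0, 0, 0, 1],
    [0, 0, 0, 0, 0, 0, 1],
  ],
)

```text
time: 1.9
tcp_pos: [0.4743, 0.2308, 0.331]
orientation: [0.435, 0.9, -0.0, -0.0]
ft_force: [-1.5, 0.8, -0.0]
grip_width: 1.0
gripper_force: 0.0
```

Run:
```python
from h import *
import pickle
from cell import manip
im=manip.get_image("wrist"); pickle.dump(im,open("w1.pkl","wb")); cv2.imwrite("pics/w1.png",im["pixels"][:,:,::-1])
o=manip.get_obs();print(o["time"],o["tcp_pos"],o["q"],o["orientation"],np.abs(o["joint_vel"]).max())
```

```text
1.95 [0.47398604 0.2314205  0.33108364] [ 4.51042748e-01  1.15333834e-01  1.71748106e+00  4.96348893e-04
  1.30933352e+00 -2.21077192e-01] [ 4.34427331e-01  9.00706811e-01 -6.87958379e-05 -3.60488291e-04] 0.01972974098838864
```

View pics/w1.png

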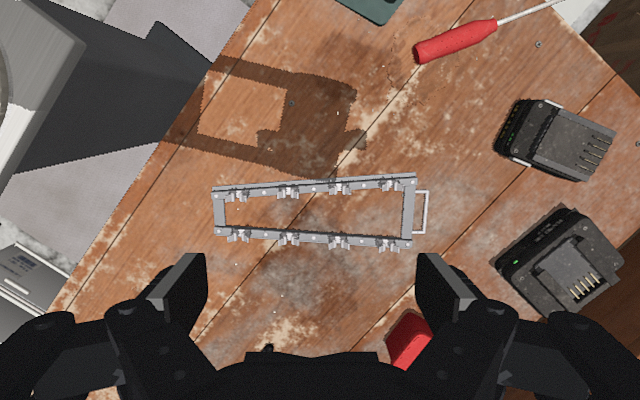

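The wrist view shows the holder from x=213 (narrow) to x=416 (wide, loop at 422), with rails at about y=185 and y=240. I'll zoom in for the clip positions.

Run:
```python
from h import *
import pickle
im=pickle.load(open("w1.pkl","rb"))
cv2.imwrite("pics/c2.png",cv2.resize(im["pixels"][165:260,205:433,::-1],None,fx=3.5,fy=3.5,interpolation=cv2.INTER_CUBIC))
```

```text
(no output)
```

View pics/c2.png

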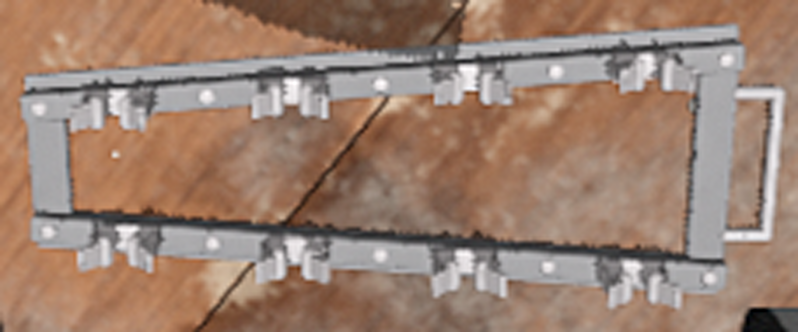

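Run:
```python
from h import *
import pickle
im=pickle.load(open("w1.pkl","rb"))
f=lambda p:np.array(p)/3.5+[205,165]
T=[(119,103),(291,90),(467,77),(645,66)];B=[(127,238),(296,250),(464,260),(633,268)]
a=ray(im,[f(p) for p in T],.014)[:,:2];b=ray(im,[f(p) for p in B],.014)[:,:2]
print(np.linalg.norm(a-b,axis=1)); m=(a+b)/2; print(m.round(4)); print(np.linalg.norm(np.diff(m,axis=0),axis=1))
u=(m[0]-m[3]);u/=np.linalg.norm(u);print("row ang",np.degrees(np.arctan2(u[1],u[0])))
x=b-a;print(np.degrees(np.arctan2(x[:,1],x[:,0])))
c=m.mean(0);F=c+np.outer([1.5,.5,-.5,-1.5],u)*.068;print("bays",F.round(4))
```

```text
[0.05601053 0.06637256 0.07585635 0.08367384]
[[0.4458 0.1083]
 [0.4987 0.1504]
 [0.5518 0.1931]
 [0.6053 0.2362]]
[0.06758227 0.06812956 0.06866462]
row ang -141.288572593231
[-51.35915404 -50.79730405 -51.29257945 -51.51745829]
bays [[0.4458 0.1082]
 [0.4989 0.1507]
 [0.5519 0.1933]
 [0.605  0.2358]]
```

Emit:
step_arm(
  targets=[
    [0, 0, 10.4, 0, 0, 0, 1],
    [0, 0, 10.4, 0, 0, 0, 1],
    [0, 0, 10.4, 0, 0, 0, 1],
    [0, 0, 10.4, 0, 0, 0, 1],
    [0, 0, 0, -6.1, 1.2, 0, 1],
    [0, 0, 0, -6.1, 1.2, 0, 1],
    [0, 0, 0, -6.1, 1.2, 0, 1],
    [0, 0, 0, -6.1, 1.2, 0, 1],
    [0, 0, 0, -6.1, 1.2, 0, 1],
    [0, 0, 0, -6.1, 1.2, 0, 1],
    [0, 0, 0, -6.1, 1.2, 0, 1],
    [0, 0, 0, 0, 0, 0, 1],
  ],
)

```text
time: 3.45
tcp_pos: [0.5358, -0.202, 0.3309]
orientation: [0.727, 0.687, -0.0, 0.0]
ft_force: [0.6, 1.2, 0.3]
grip_width: 1.001
gripper_force: 0.0
```

Run:
```python
from h import *
import pickle
from cell import manip
im=manip.get_image("wrist"); pickle.dump(im,open("w2.pkl","wb")); cv2.imwrite("pics/w2.png",im["pixels"][:,:,::-1])
o=manip.get_obs();print(o["time"],o["tcp_pos"],o["q"],o["orientation"],np.abs(o["joint_vel"]).max())
m=silver(im,60,120)
for b in blobs(im,.008,m,100): print(b[0],b[1],b[2].round(3),"ang %.1f"%b[3],"ext %.3f %.3f w %.3f"%b[4:])
```

```text
3.5 [ 0.53548544 -0.20006307  0.33089796] [-3.60364192e-01  1.89794438e-01  1.62955470e+00  3.23628731e-04
  1.32299993e+00 -3.05303620e-01] [ 7.26330487e-01  6.87345514e-01 -2.43140983e-05 -4.08722011e-04] 0.040708919536853565
[429.  39.] 105 [ 0.69  -0.065] ang 18.5 ext -0.009 0.011 w 0.015
[ 72. 213.] 27642 [ 0.196 -0.266] ang -110.9 ext -0.159 0.187 w 0.246
[502. 169.] 2134 [ 0.794 -0.234] ang -77.5 ext -0.091 0.102 w 0.067
[214. 132.] 110 [ 0.41  -0.162] ang 92.6 ext -0.018 0.018 w 0.006
[378. 192.] 9204 [ 0.626 -0.257] ang 60.1 ext -0.113 0.117 w 0.188
[458. 179.] 1554 [ 0.735 -0.243] ang 94.9 ext -0.046 0.051 w 0.053
[223. 191.] 644 [ 0.413 -0.243] ang -87.5 ext -0.044 0.048 w 0.015
[289. 213.] 590 [ 0.501 -0.28 ] ang -91.9 ext -0.041 0.042 w 0.016
[491. 261.] 193 [ 0.789 -0.369] ang -146.6 ext -0.022 0.024 w 0.024
[393. 350.] 138 [ 0.647 -0.513] ang -25.4 ext -0.016 0.019 w 0.018
[405. 364.] 104 [ 0.667 -0.54 ] ang 33.9 ext -0.013 0.017 w 0.018
[521. 394.] 177 [ 0.858 -0.611] ang -20.8 ext -0.018 0.018 w 0.022
```

View pics/w2.png

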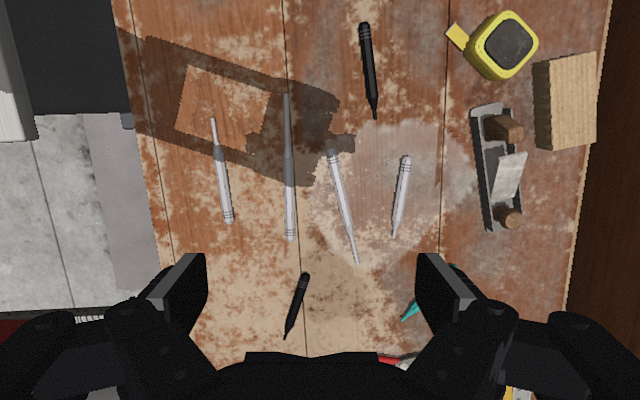

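P2 runs (213,117)→(230,222), P4 (286,94)→(291,239), P3 (330,151)→(357,265) and P1 (407,156)→(394,238). Black look-alikes are at (368,70) and (297,305), turquoise at (410,308).

Run:
```python
from h import *
import pickle
im=pickle.load(open("w2.pkl","rb"))
for n,h,t,L,B in (("1",(407,156),(394,238),118,90),("2",(230,222),(213,117),146,100),("3",(330,151),(357,265),174,110),("4",(291,239),(286,94),202,120)):
    a,b=ray(im,[h,t],.007)[:,:2]; u=(b-a)/np.linalg.norm(b-a)
    print(n,"L",np.linalg.norm(b-a).round(3),L,"org",((a+b)/2-u*(L-B)/2000).round(4),"ang",np.degrees(np.arctan2(u[1],u[0])).round(1))
```

```text
1 L 0.118 118 org [ 0.6587 -0.253 ] ang -98.1
2 L 0.145 146 org [ 0.4143 -0.2386] ang 92.1
3 L 0.172 174 org [ 0.5721 -0.2489] ang -79.1
4 L 0.199 202 org [ 0.5029 -0.2601] ang 87.8
```

Emit:
step_arm(
  targets=[
    [0, 0, 4.9, 0, 0, 0, 0.6],
    [0, 0, 0, -0.9, 3.2, 5, 0.6],
    [0, 0, 0, -0.9, 3.2, 5, 0.6],
    [0, 0, 0, -0.9, 3.2, 5, 0.6],
    [0, 0, 0, -0.8, 3.2, 5, 0.6],
    [0, 0, 0, 0, 0, 5, 0.6],
    [0, 0, 0, 0, 0, 4, 0.6],
    [0, 0, 0, 0, 0, 2, 0.6],
    [0, 0, 0, 0, 0, 0.8, 0.6],
    [0, 0, 0, 0, 0, 0.7, 0.6],
    [0, 0, 0, 0, 0, 0, 0.6],
  ],
  newtons=80,
)

```text
time: 4.88
tcp_pos: [0.6577, -0.2526, 0.0072]
orientation: [0.755, 0.656, 0.0, 0.001]
ft_force: [0.6, -0.8, -0.4]
grip_width: 0.597
gripper_force: 0.0
```

Run:
```python
from h import *
from cell import manip
im=manip.get_image("wrist"); cv2.imwrite("pics/w3.png",im["pixels"][:,:,::-1])
o=manip.get_obs();print(o["time"],o["tcp_pos"],o["ft_force"])
```

```text
4.925 [ 0.65782993 -0.25277462  0.00742818] [ 0.58835608  0.63526422 -0.57489477]
```

View pics/w3.png

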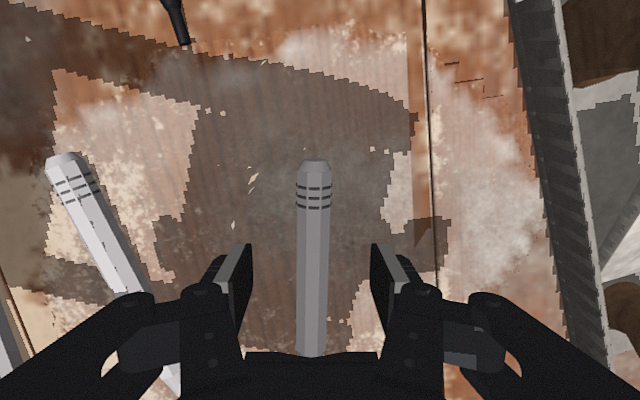

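P1 lies centred between the fingers, with its head end at (314,160). I'll grip it.

Emit:
step_arm(
  targets=[
    [0, 0, 0, 0, 0, 0.2, 0.4],
    [0, 0, 0, 0, 0, 0, 0.1],
    [0, 0, 0, 0, 0, 0, 0.05],
    [0, 0, 0, 0, 0, 0, 0.05],
    [0, 0, 0, 0, 0, 0, 0.05],
    [0, 0, 0, 0, 0, 0, 0.05],
  ],
  newtons=80,
)

```text
time: 5.68
tcp_pos: [0.6575, -0.2528, 0.0049]
orientation: [0.755, 0.656, 0.0, 0.0]
ft_force: [-1.2, -0.4, 5.8]
grip_width: 0.126
gripper_force: 78.6
```

```bash
cat >> h.py <<'E'
def head(manip,tag=None,z=None):
    """held punch: top-face head-end centre and side lines from the wrist view"""
    im=manip.get_image("wrist"); o=manip.get_obs()
    if tag: cv2.imwrite(f"pics/{tag}.png",im["pixels"][:,:,::-1])
    return im,o
def phi(o):
    q=o["orientation"]; return np.degrees(2*np.arctan2(q[1],q[0]))
def delta(o,x,y,z,ph):
    t=(phi(o)-ph+90)%180-90   # turn about tool z
    a=np.radians(phi(o)-t); d=np.array([x,y,z])-o["tcp_pos"]
    print("t %.2f phi %.2f turn %.1f  then cm x %.2f y %.2f z %.2f"%(o["time"],phi(o),t,100*(d[0]*np.cos(a)+d[1]*np.sin(a)),100*(d[0]*np.sin(a)-d[1]*np.cos(a)),-100*d[2]),"tcp",o["tcp_pos"].round(4),"f",o["ft_force"].round(1),"grip",round(o["grip_width"],3),round(o["gripper_force"],1))
E
python3 - <<'E'
from h import *
from cell import manip
im,o=head(manip); delta(o,.4458,.1082,.08,128.7)
import pickle; pickle.dump(im,open("w4.pkl","wb"))
p=ray(im,[(314,160),(314,350)],.007);c=o["tcp_pos"];a=np.radians(phi(o))
for q in p: d=q-c; print("tool x,y of head",d[0]*np.cos(a)+d[1]*np.sin(a),d[0]*np.sin(a)-d[1]*np.cos(a))
cv2.imwrite("pics/c4.png",im["pixels"][130:400,150:480,::-1])
E
```

```text
t 5.72 phi 81.99 turn -46.7  then cm x 41.40 y 6.05 z -7.50 tcp [ 0.6575 -0.2527  0.005 ] f [-1.3 -0.   5.9] grip 0.129 78.6
tool x,y of head 0.04453150915579002 0.0014144151608499345
tool x,y of head -0.04607705755785894 0.001648998137426097
```

View pics/c4.png

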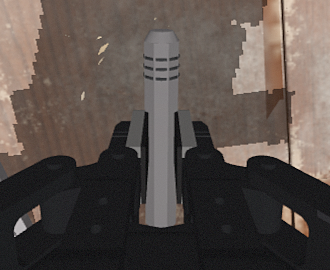

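P1 is gripped centred, its head 44.5 mm ahead of the TCP (45 expected). Carrying it to bay 1.

Emit:
step_arm(
  targets=[
    [0, 0, 0, 0, 0, -3, 0.05],
    [0, 0, -9.3, 0, 0, -3, 0.05],
    [0, 0, -9.4, 0, 0, -3, 0.05],
    [0, 0, -9.3, 0, 0, 0, 0.05],
    [0, 0, -9.4, 0, 0, 0, 0.05],
    [0, 0, -9.3, 0, 0, 0, 0.05],
    [0, 0, 0, 6, 0.9, 0, 0.05],
    [0, 0, 0, 6, 0.9, 0, 0.05],
    [0, 0, 0, 6, 0.9, 0, 0.05],
    [0, 0, 0, 6, 0.9, 0, 0.05],
    [0, 0, 0, 6, 0.9, 0, 0.05],
    [0, 0, 0, 6, 0.9, 0, 0.05],
  ],
)

```text
time: 7.22
tcp_pos: [0.4732, 0.0636, 0.0943]
orientation: [0.433, 0.901, 0.0, 0.0]
ft_force: [0.9, 0.7, -0.9]
grip_width: 0.128
gripper_force: 78.6
```

Emit:
step_arm(
  targets=[
    [0, 0, 0, 3, 0.4, 0, 0.05],
    [0, 0, 0, 2.4, 0.3, 1, 0.05],
    [0, 0, 0, 0, 0, 1.1, 0.05],
    [0, 0, 0, 0, 0, 0, 0.05],
  ],
)

```text
time: 7.72
tcp_pos: [0.4458, 0.1083, 0.0725]
orientation: [0.433, 0.901, -0.0, -0.0]
ft_force: [0.2, -0.3, -0.8]
grip_width: 0.125
gripper_force: 78.6
```

Run:
```python
from h import *
from cell import manip
im,o=head(manip,"w5"); delta(o,.4458,.1082,.07,128.7)
import pickle; pickle.dump(im,open("w5.pkl","wb"))
u=lambda x,y:np.array([.4458,.1082])+x*np.array([-.625,.780])+y*np.array([-.780,-.625])
print(proj(im,[[*u(.028,0),.014],[*u(-.028,0),.014],[*u(.028,.0135),.039],[*u(.028,-.0135),.039]]).round(1))
```

```text
t 7.78 phi 128.67 turn -0.0  then cm x 0.03 y -0.03 z 0.30 tcp [0.4462 0.1082 0.073 ] f [-0.4 -0.  -1.1] grip 0.123 78.6
[[311.2 172.9]
 [311.2 260.5]
 [285.2 181.7]
 [337.3 181.8]]
```

View pics/w5.png

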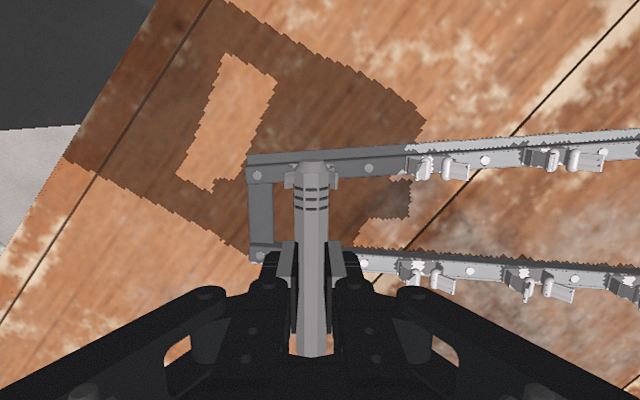

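The clip lips at x≈286 and 336 straddle the punch centre at x≈311, matching the prediction. Pressing down.

Emit:
step_arm(
  targets=[
    [0, 0, 0, 0, 0, 2.5, 0.05],
    [0, 0, 0, 0, 0, 1, 0.05],
    [0, 0, 0, 0, 0, 0.5, 0.05],
    [0, 0, 0, 0, 0, 0.5, 0.05],
    [0, 0, 0, 0, 0, 0.5, 0.05],
    [0, 0, 0, 0, 0, 0.2, 0.05],
    [0, 0, 0, 0, 0, 0, 0.05],
  ],
)

```text
time: 8.65
tcp_pos: [0.4457, 0.1086, 0.0209]
orientation: [0.433, 0.901, -0.0, -0.0]
ft_force: [2.6, -1.0, -14.7]
grip_width: 0.127
gripper_force: 78.1
```

Emit:
step_arm(
  targets=[
    [0, 0, 0, 0, 0, 0.2, 0.05],
    [0, 0, 0, 0, 0, 0, 0.05],
  ],
)

```text
time: 8.9
tcp_pos: [0.4455, 0.1086, 0.0189]
orientation: [0.433, 0.901, -0.0, -0.0]
ft_force: [1.1, -0.3, -7.6]
grip_width: 0.126
gripper_force: 79.0
```

Emit:
step_arm(
  targets=[
    [0, 0, 0, 0, 0, 0.1, 0.05],
    [0, 0, 0, 0, 0, 0.1, 0.05],
    [0, 0, 0, 0, 0, 0, 0.05],
  ],
)

```text
time: 9.28
tcp_pos: [0.4456, 0.1086, 0.0186]
orientation: [0.433, 0.901, -0.0, -0.0]
ft_force: [-7.4, -1.1, 21.6]
grip_width: 0.126
gripper_force: 83.0
```

Emit:
step_arm(
  targets=[
    [0, 0, 0, 0, 0, -0.1, 0.1],
    [0, 0, 0, 0, 0, 0, 0.35],
    [0, 0, 0, 0, 0, 0, 0.35],
    [0, 0, 0, 0, 0, -2, 0.35],
    [0, 0, 0, 0, 0, -5, 0.35],
  ],
)

```text
time: 9.9
tcp_pos: [0.4446, 0.1084, 0.0875]
orientation: [0.433, 0.901, -0.001, -0.002]
ft_force: [0.8, -0.1, 0.2]
grip_width: 0.352
gripper_force: 0.0
```

Run:
```python
from h import *
from cell import manip
im,o=head(manip,"w6"); delta(o,.4135,-.239,.04,92.1)
```

```text
t 9.95 phi 128.69 turn 36.6  then cm x -34.68 y -4.76 z 5.37 tcp [0.4483 0.1093 0.0937] f [3.  0.6 4.9] grip 0.348 0.0
```

View pics/w6.png

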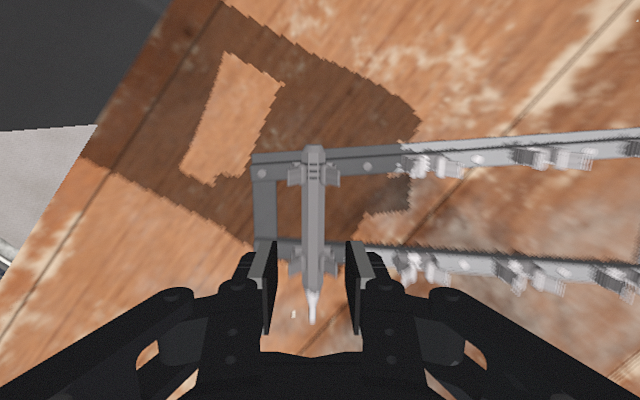

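P1 is seated in bay 1 with both clip pairs over it. Next is P2.

Emit:
step_arm(
  targets=[
    [0, 0, 9.2, 0, 0, 0, 0.6],
    [0, 0, 9.1, 0, 0, 0, 0.6],
    [0, 0, 9.2, 0, 0, 0, 0.6],
    [0, 0, 9.1, 0, 0, 0, 0.6],
    [0, 0, 0, -5.8, -0.8, 0, 0.6],
    [0, 0, 0, -5.8, -0.8, 0, 0.6],
    [0, 0, 0, -5.8, -0.8, 0, 0.6],
    [0, 0, 0, -5.8, -0.8, 0, 0.6],
    [0, 0, 0, -5.8, -0.8, 0, 0.6],
    [0, 0, 0, -5.7, -0.7, 1, 0.6],
    [0, 0, 0, 0, 0, 4, 0.6],
    [0, 0, 0, 0, 0, 0, 0.6],
  ],
)

```text
time: 11.45
tcp_pos: [0.4097, -0.2393, 0.0364]
orientation: [0.695, 0.719, -0.001, -0.002]
ft_force: [-0.6, 1.4, -0.0]
grip_width: 0.6
gripper_force: 0.0
```

Run:
```python
from h import *
from cell import manip
im,o=head(manip); delta(o,.4135,-.239,.005,92.1)
m=silver(im,60,90); m[:, :200]=0; m[:,440:]=0
for b in blobs(im,.007,m,400): print(b[0],b[1],b[2].round(3),"ang %.1f"%b[3],"ext %.3f %.3f w %.3f"%b[4:])
cv2.imwrite("pics/w7.png",im["pixels"][:,:,::-1])
import pickle; pickle.dump(im,open("w7.pkl","wb"))
u=np.array([np.cos(np.radians(92.1)),np.sin(np.radians(92.1))]);c=np.array([.4135,-.239])
print(proj(im,[[*(c+.05*u),.007],[*(c-.05*u),.007],[*(c+.096*u),.007]]))
```

```text
t 11.50 phi 92.06 turn -0.0  then cm x 0.01 y 0.29 z 3.27 tcp [ 0.4106 -0.2392  0.0377] f [ 0.8 -0.4  1. ] grip 0.597 0.0
[318. 195.] 6450 [ 0.413 -0.22 ] ang 92.3 ext -0.074 0.076 w 0.015
[[318.60745656 139.14310788]
 [317.85781718 318.23295674]
 [319.03454543  37.11100736]]
```

View pics/w7.png

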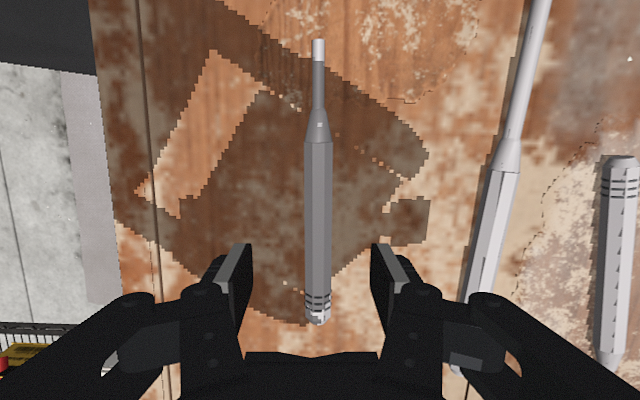

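P2 is at x≈318: tip (318,38) and head (317,322), close to the predicted pixels. Grip it.

Emit:
step_arm(
  targets=[
    [0, 0, 0, -0.1, 0.3, 1.5, 0.6],
    [0, 0, 0, 0, 0, 1.2, 0.6],
    [0, 0, 0, 0, 0, 0.5, 0.6],
    [0, 0, 0, 0, 0, 0, 0.3],
    [0, 0, 0, 0, 0, 0, 0.1],
    [0, 0, 0, 0, 0, 0, 0.05],
    [0, 0, 0, 0, 0, 0, 0.05],
    [0, 0, 0, 0, 0, 0, 0.05],
  ],
)

```text
time: 12.5
tcp_pos: [0.4148, -0.2407, 0.0068]
orientation: [0.694, 0.72, 0.0, 0.0]
ft_force: [-0.8, 2.2, 6.6]
grip_width: 0.123
gripper_force: 78.6
```

Run:
```python
from h import *
from cell import manip
im,o=head(manip); delta(o,.4989,.1507,.11,128.7)
m=silver(im,60,80); m[:, :280]=0; m[:,350:]=0;m[200:]=0
for b in blobs(im,.007,m,100): print(b[0],b[1],"ang %.1f"%b[3])
v,u=np.nonzero(m); p=ray(im,[(np.median(u[v==v.min()]),v.min())],.007)[0]; d=p-o["tcp_pos"];a=np.radians(phi(o))
print("tip row",v.min(),"tool x of tip (96 expected)",d[0]*np.cos(a)+d[1]*np.sin(a))
```

```text
t 12.55 phi 92.09 turn -36.6  then cm x 25.29 y 31.03 z -10.32 tcp [ 0.4148 -0.2406  0.0068] f [-0.3  2.9  6.5] grip 0.125 78.6
[310. 127.] 4245 ang 92.4
tip row 11 tool x of tip (96 expected) 0.09964104483684595
```

Emit:
step_arm(
  targets=[
    [0, 0, 0, 0, 0, -3, 0.05],
    [0, 0, -9.2, 0, 0, -3, 0.05],
    [0, 0, -9.1, 0, 0, -3, 0.05],
    [0, 0, -9.2, 0, 0, 0, 0.05],
    [0, 0, -9.1, 0, 0, 0, 0.05],
    [0, 0, 0, 3.6, 4.4, 0, 0.05],
    [0, 0, 0, 3.6, 4.4, 0, 0.05],
    [0, 0, 0, 3.6, 4.4, 0, 0.05],
    [0, 0, 0, 3.6, 4.4, 0, 0.05],
    [0, 0, 0, 3.6, 4.4, 0, 0.05],
    [0, 0, 0, 3.5, 4.5, 0, 0.05],
    [0, 0, 0, 3.5, 4.5, 0, 0.05],
  ],
)

```text
time: 14.05
tcp_pos: [0.5006, 0.1502, 0.0964]
orientation: [0.433, 0.901, 0.0, 0.0]
ft_force: [0.7, -0.3, -1.5]
grip_width: 0.119
gripper_force: 78.8
```

Emit:
step_arm(
  targets=[
    [0, 0, 0, 0, 0, 2, 0.05],
    [0, 0, 0, 0, 0, 0, 0.05],
  ],
)

```text
time: 14.3
tcp_pos: [0.499, 0.1484, 0.0752]
orientation: [0.432, 0.902, -0.001, -0.001]
ft_force: [-1.2, -0.6, -1.8]
grip_width: 0.122
gripper_force: 78.9
```

Run:
```python
from h import *
from cell import manip
im,o=head(manip,"w8"); c=np.array([.4989,.1507]); ux=np.array([-.625,.780]); uy=np.array([-.780,-.625])
delta(o,*(c-.0025*ux),.07,128.7)
u=lambda x,y:c+x*ux+y*uy
print(proj(im,[[*u(.033,0),.014],[*u(-.033,0),.014],[*u(.033,.0135),.039],[*u(.033,-.0135),.039]]).round(1))
z=o["tcp_pos"][2]-.0068+.014
print("body ends if centred",proj(im,[[*u(.05,0),z],[*u(-.05,0),z]]))
```

```text
t 14.35 phi 128.71 turn 0.0  then cm x -0.00 y 0.12 z 0.58 tcp [0.4995 0.148  0.0758] f [-0.2  0.1 -1.9] grip 0.12 78.9
[[313.8 160.6]
 [313.4 263.3]
 [288.1 167.7]
 [339.9 167.8]]
body ends if centred [[314.81240385 143.45152572]
 [313.88005796 362.57601931]]
```

View pics/w8.png

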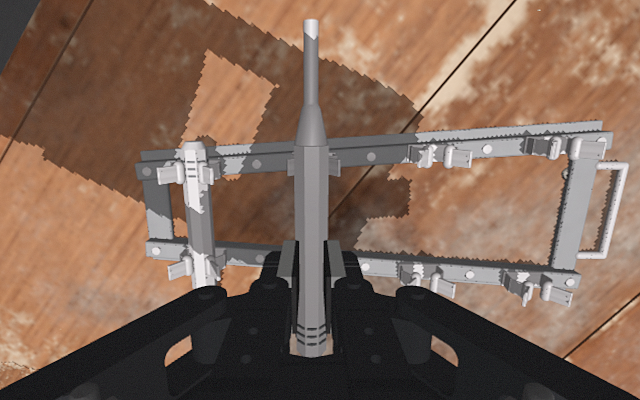

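The lips at x≈288 and 340 match the prediction, and P2's shoulder row 145 against 143 expected means it is lengthwise centred. Pressing.

Emit:
step_arm(
  targets=[
    [0, 0, 0, 0, 0.1, 0, 0.05],
    [0, 0, 0, 0, 0, 2.5, 0.05],
    [0, 0, 0, 0, 0, 1, 0.05],
    [0, 0, 0, 0, 0, 0.5, 0.05],
    [0, 0, 0, 0, 0, 0.5, 0.05],
    [0, 0, 0, 0, 0, 0.5, 0.05],
    [0, 0, 0, 0, 0, 0.4, 0.05],
    [0, 0, 0, 0, 0, 0, 0.05],
  ],
)

```text
time: 15.35
tcp_pos: [0.5005, 0.1487, 0.0216]
orientation: [0.433, 0.901, -0.001, -0.001]
ft_force: [0.5, -1.1, -9.1]
grip_width: 0.119
gripper_force: 78.2
```

Emit:
step_arm(
  targets=[
    [0, 0, 0, 0, 0, 0.1, 0.05],
    [0, 0, 0, 0, 0, 0.1, 0.05],
    [0, 0, 0, 0, 0, 0, 0.05],
  ],
)

```text
time: 15.72
tcp_pos: [0.5009, 0.1489, 0.0207]
orientation: [0.433, 0.901, -0.0, -0.0]
ft_force: [-3.7, -1.0, 4.1]
grip_width: 0.119
gripper_force: 79.9
```

One more small push, then release and rise.

Emit:
step_arm(
  targets=[
    [0, 0, 0, 0, 0, 0.1, 0.05],
    [0, 0, 0, 0, 0, 0, 0.05],
  ],
)

```text
time: 15.98
tcp_pos: [0.501, 0.1489, 0.0205]
orientation: [0.433, 0.901, -0.0, -0.0]
ft_force: [-6.6, -2.5, 17.7]
grip_width: 0.116
gripper_force: 81.8
```

Emit:
step_arm(
  targets=[
    [0, 0, 0, 0, 0, -0.1, 0.1],
    [0, 0, 0, 0, 0, 0, 0.35],
    [0, 0, 0, 0, 0, 0, 0.35],
    [0, 0, 0, 0, 0, -2, 0.35],
    [0, 0, 0, 0, 0, -5, 0.35],
    [0, 0, 0, 0, 0, 0, 0.35],
  ],
)

```text
time: 16.73
tcp_pos: [0.5041, 0.1498, 0.0935]
orientation: [0.433, 0.901, 0.002, 0.003]
ft_force: [0.1, -0.6, -0.7]
grip_width: 0.347
gripper_force: 0.0
```

Run:
```python
from h import *
from cell import manip
im,o=head(manip,"w9"); delta(o,.5715,-.249,.04,100.9)
```

```text
t 16.77 phi 128.69 turn 27.8  then cm x -40.42 y -0.79 z 5.18 tcp [0.5028 0.1494 0.0918] f [ 1.  -0.7 -0.8] grip 0.35 0.0
```

View pics/w9.png

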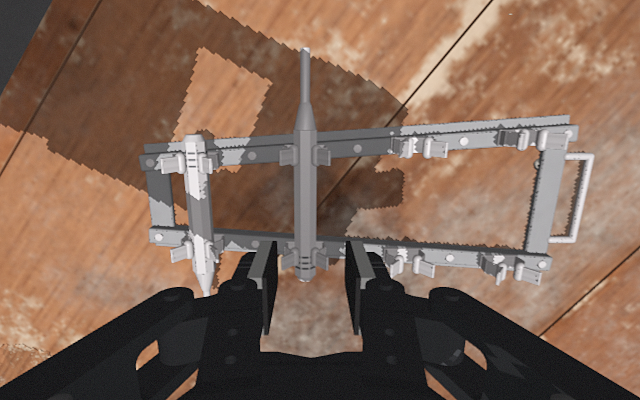

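P2 is seated in bay 2. Now P3, checked numerically since I've one picture left.

Emit:
step_arm(
  targets=[
    [0, 0, 9.3, 0, 0, 0, 0.5],
    [0, 0, 9.3, 0, 0, 0, 0.5],
    [0, 0, 9.2, 0, 0, 0, 0.5],
    [0, 0, 0, -5.8, -0.1, 0, 0.5],
    [0, 0, 0, -5.8, -0.1, 0, 0.5],
    [0, 0, 0, -5.8, -0.1, 0, 0.5],
    [0, 0, 0, -5.8, -0.1, 0, 0.5],
    [0, 0, 0, -5.8, -0.1, 0, 0.5],
    [0, 0, 0, -5.7, -0.1, 0, 0.5],
    [0, 0, 0, -5.7, -0.2, 1, 0.5],
    [0, 0, 0, 0, 0, 4, 0.5],
    [0, 0, 0, 0, 0, 0, 0.5],
  ],
)

```text
time: 18.27
tcp_pos: [0.5665, -0.2486, 0.0363]
orientation: [0.637, 0.771, -0.001, -0.004]
ft_force: [-0.3, 1.2, -0.6]
grip_width: 0.501
gripper_force: 0.0
```

```bash
cat >> h.py <<'E'
def near(im,o,z,rows,ulim=(270,365),smax=60,vmin=80):
    """silver run nearest the tool plane: per-row centre/width, in tool x,y (mm) on plane z"""
    m=silver(im,smax,vmin); a=np.radians(phi(o)); out=[]
    for v in rows:
        u=np.nonzero(m[v,ulim[0]:ulim[1]])[0]+ulim[0]
        if len(u)<3: out.append((v,"-")); continue
        q=(ray(im,[(np.median(u),v)],z)[0]-o["tcp_pos"])*1000
        out.append((v,len(u),round(q[0]*np.cos(a)+q[1]*np.sin(a),1),round(q[0]*np.sin(a)-q[1]*np.cos(a),1)))
    return out
E
python3 - <<'E'
from h import *
from cell import manip
im,o=head(manip); delta(o,.5715,-.249,.005,100.9)
for r in near(im,o,.007,range(90,330,6)): print(*r,end=" | ")
E
```

```text
t 18.32 phi 100.87 turn -0.0  then cm x -0.11 y 0.36 z 3.32 tcp [ 0.5678 -0.2486  0.0382] f [-0.1 -0.1  0.1] grip 0.498 0.0
90 - | 96 - | 102 10 67.9 21.3 | 108 17 65.1 20.2 | 114 28 62.3 17.7 | 120 42 59.5 11.0 | 126 40 56.7 5.2 | 132 54 53.8 5.7 | 138 69 50.9 1.1 | 144 79 48.0 2.1 | 150 56 45.1 -4.6 | 156 80 42.1 2.4 | 162 85 39.1 3.6 | 168 68 36.1 -0.6 | 174 80 33.0 -0.1 | 180 74 30.0 -0.1 | 186 75 26.9 0.2 | 192 79 23.7 2.7 | 198 65 20.6 0.2 | 204 67 17.4 -0.8 | 210 52 14.2 -1.1 | 216 54 10.9 0.5 | 222 47 7.6 2.8 | 228 50 4.3 -0.6 | 234 55 1.0 -0.8 | 240 45 -2.4 0.7 | 246 50 -5.8 -0.6 | 252 42 -9.3 1.0 | 258 43 -12.7 0.8 | 264 34 -16.2 3.2 | 270 28 -19.8 4.9 | 276 30 -23.3 4.3 | 282 38 -26.9 2.2 | 288 42 -30.6 0.5 | 294 46 -34.3 -0.0 | 300 51 -38.0 -1.4 | 306 47 -41.8 -0.3 | 312 47 -45.5 -0.3 | 318 51 -49.4 -0.3 | 324 50 -53.3 -1.1 |
```

Emit:
step_arm(
  targets=[
    [0, 0, 0, -0.1, 0.4, 1.5, 0.5],
    [0, 0, 0, 0, 0, 1.2, 0.5],
    [0, 0, 0, 0, 0, 0.5, 0.5],
    [0, 0, 0, 0, 0, 0, 0.3],
    [0, 0, 0, 0, 0, 0, 0.1],
    [0, 0, 0, 0, 0, 0, 0.05],
    [0, 0, 0, 0, 0, 0, 0.05],
    [0, 0, 0, 0, 0, 0, 0.05],
  ],
)

```text
time: 19.32
tcp_pos: [0.5739, -0.2496, 0.0088]
orientation: [0.637, 0.771, 0.0, 0.0]
ft_force: [-1.5, 2.4, 5.4]
grip_width: 0.109
gripper_force: 78.9
```

Run:
```python
from h import *
from cell import manip
im,o=head(manip,"w10"); delta(o,.5519,.1933,.10,128.7)
```

```text
t 19.38 phi 100.89 turn -27.8  then cm x 35.94 y 25.97 z -9.12 tcp [ 0.574  -0.2496  0.0088] f [-0.9  1.5  6.1] grip 0.107 78.9
```

The grip reads narrow (0.107), so the pads may be on the upper chamfer. I'll regrip lower.

Emit:
step_arm(
  targets=[
    [0, 0, 0, 0, 0, 0, 0.35],
    [0, 0, 0, 0, 0, 0, 0.35],
    [0, 0, 0, 0, 0, 0.4, 0.35],
  ],
)

```text
time: 19.75
tcp_pos: [0.574, -0.2497, 0.0043]
orientation: [0.637, 0.771, 0.0, 0.0]
ft_force: [-0.7, -0.1, -0.7]
grip_width: 0.349
gripper_force: 0.0
```

Emit:
step_arm(
  targets=[
    [0, 0, 0, 0, 0, 0, 0.2],
    [0, 0, 0, 0, 0, 0, 0.05],
    [0, 0, 0, 0, 0, 0, 0.05],
    [0, 0, 0, 0, 0, 0, 0.05],
    [0, 0, 0, 0, 0, 0, 0.05],
  ],
)

```text
time: 20.38
tcp_pos: [0.5737, -0.2495, 0.0042]
orientation: [0.637, 0.771, -0.0, -0.0]
ft_force: [-1.1, -0.3, -1.1]
grip_width: 0.13
gripper_force: 78.3
```

Emit:
step_arm(
  targets=[
    [0, 0, 0, 0, 0, -3.2, 0.05],
    [0, 0, -9.3, 0, 0, -3.2, 0.05],
    [0, 0, -9.3, 0, 0, -3.2, 0.05],
    [0, 0, -9.2, 0, 0, 0, 0.05],
    [0, 0, 0, 4.5, 3.2, 0, 0.05],
    [0, 0, 0, 4.5, 3.2, 0, 0.05],
    [0, 0, 0, 4.5, 3.3, 0, 0.05],
    [0, 0, 0, 4.5, 3.3, 0, 0.05],
    [0, 0, 0, 4.5, 3.2, 0, 0.05],
    [0, 0, 0, 4.5, 3.2, 0, 0.05],
    [0, 0, 0, 4.5, 3.3, 0, 0.05],
    [0, 0, 0, 4.4, 3.3, 0, 0.05],
  ],
)

```text
time: 21.88
tcp_pos: [0.552, 0.1951, 0.1003]
orientation: [0.433, 0.901, 0.0, 0.0]
ft_force: [1.4, -0.2, -1.3]
grip_width: 0.128
gripper_force: 78.6
```

Emit:
step_arm(
  targets=[
    [0, 0, 0, 0, 0, 2.5, 0.05],
    [0, 0, 0, 0, 0, 0, 0.05],
    [0, 0, 0, 0, 0, 0, 0.05],
  ],
)

```text
time: 22.25
tcp_pos: [0.5524, 0.1927, 0.0757]
orientation: [0.433, 0.901, -0.0, -0.0]
ft_force: [0.2, -0.1, -1.8]
grip_width: 0.125
gripper_force: 78.6
```

```bash
cat >> h.py <<'E'
def hover(manip,bay,c,hx,B,zg,tag):
    im,o=head(manip,tag); c=np.array(c); ux=np.array([-.625,.780]); uy=np.array([-.780,-.625])
    delta(o,*c,.07,128.7)
    u=lambda x,y:c+x*ux+y*uy
    print("lips exp",proj(im,[[*u(hx,.0135),.039],[*u(hx,-.0135),.039],[*u(hx,0),.014]]).round(1).tolist())
    z=o["tcp_pos"][2]-zg+.007
    print("body ends if centred on bay",proj(im,[[*u(B/2,0),z],[*u(-B/2,0),z]]).round(1).tolist())
    # row profile of saturation-poor bright pixels around the punch column
    g=im["pixels"].astype(int); sat=g.max(2)-g.min(2)
    for v in range(100,380,10): print(v,''.join('#' if sat[v,k]<18 and g[v,k].mean()>70 else '.' for k in range(264,366,2)))
E
python3 - <<'E'
from h import *
from cell import manip
hover(manip,3,(.5519,.1933),.038,.110,.0042,"w11")
E
```

```text
t 22.30 phi 128.63 turn -0.1  then cm x 0.11 y -0.03 z 0.59 tcp [0.5528 0.1926 0.0759] f [ 0.3 -0.3 -1.4] grip 0.125 78.6
lips exp [[285.1, 160.0], [337.1, 160.0], [311.1, 153.6]]
body ends if centred on bay [[311.1, 132.1], [311.2, 366.0]]
100 .........................##........................
110 .....................##............................
120 ...................................................
130 .................##############.............#######
140 ###############################################....
150 ###################################################
160 ##########################################.........
170 ...............##################..................
180 ...............##################..................
190 ...............##################..................
200 ...............#################...................
210 ...............#################...................
220 ...............#################...................
230 ...............#################...................
240 ..........############################.............
250 .........######..##############..######............
260 ........######...##############..#######........#.#
270 .......#######...##############...#######........##
280 ...........###...##############...###..............
290 ..................############.....................
300 .................##############....................
310 .................##############....................
320 .................##############....................
330 .............#..################..#................
340 ................###############....................
350 .................##############....................
360 ...................................................
370 ...................................................
```

Centred to within 1–2 mm. Pressing P3 into bay 3.

Emit:
step_arm(
  targets=[
    [0, 0, 0, 0, 0, 2.5, 0.05],
    [0, 0, 0, 0, 0, 1, 0.05],
    [0, 0, 0, 0, 0, 0.5, 0.05],
    [0, 0, 0, 0, 0, 0.5, 0.05],
    [0, 0, 0, 0, 0, 0.5, 0.05],
    [0, 0, 0, 0, 0, 0.5, 0.05],
    [0, 0, 0, 0, 0, 0.2, 0.05],
    [0, 0, 0, 0, 0, 0, 0.05],
  ],
)

```text
time: 23.3
tcp_pos: [0.552, 0.193, 0.0181]
orientation: [0.433, 0.901, -0.0, -0.0]
ft_force: [-1.4, -2.0, 0.5]
grip_width: 0.128
gripper_force: 78.8
```

Emit:
step_arm(
  targets=[
    [0, 0, 0, 0, 0, 0.1, 0.05],
    [0, 0, 0, 0, 0, 0, 0.05],
  ],
)

```text
time: 23.55
tcp_pos: [0.552, 0.1931, 0.018]
orientation: [0.433, 0.901, -0.0, -0.0]
ft_force: [-4.6, -2.5, 11.4]
grip_width: 0.13
gripper_force: 80.2
```

Emit:
step_arm(
  targets=[
    [0, 0, 0, 0, 0, 0.1, 0.05],
    [0, 0, 0, 0, 0, 0, 0.05],
    [0, 0, 0, 0, 0, -0.1, 0.1],
    [0, 0, 0, 0, 0, 0, 0.35],
    [0, 0, 0, 0, 0, 0, 0.35],
    [0, 0, 0, 0, 0, -2, 0.35],
    [0, 0, 0, 0, 0, -5, 0.35],
    [0, 0, 0, 0, 0, 0, 0.35],
  ],
)

```text
time: 24.55
tcp_pos: [0.5554, 0.1943, 0.092]
orientation: [0.433, 0.901, 0.003, 0.003]
ft_force: [0.7, 0.2, 0.2]
grip_width: 0.352
gripper_force: 0.0
```

Run:
```python
from h import *
from cell import manip
im,o=head(manip,"w12"); delta(o,.503,-.26,.04,87.7)
```

```text
t 24.60 phi 128.69 turn 41.0  then cm x -45.55 y -3.28 z 5.01 tcp [0.554  0.1938 0.0901] f [-0.1  0.5 -0.1] grip 0.35 0.0
```

Emit:
step_arm(
  targets=[
    [0, 0, 10.3, 0, 0, 0, 0.5],
    [0, 0, 10.2, 0, 0, 0, 0.5],
    [0, 0, 10.3, 0, 0, 0, 0.5],
    [0, 0, 10.2, 0, 0, 0, 0.5],
    [0, 0, 0, -5.7, -0.4, 0, 0.5],
    [0, 0, 0, -5.7, -0.4, 0, 0.5],
    [0, 0, 0, -5.7, -0.4, 0, 0.5],
    [0, 0, 0, -5.7, -0.4, 0, 0.5],
    [0, 0, 0, -5.7, -0.4, 0, 0.5],
    [0, 0, 0, -5.7, -0.4, 0, 0.5],
    [0, 0, 0, -5.7, -0.4, 0, 0.5],
    [0, 0, 0, -5.7, -0.4, 0, 0.5],
  ],
)

```text
time: 26.1
tcp_pos: [0.501, -0.2627, 0.0868]
orientation: [0.721, 0.693, -0.0, -0.0]
ft_force: [1.1, -0.1, 0.0]
grip_width: 0.503
gripper_force: 0.0
```

Emit:
step_arm(
  targets=[
    [0, 0, 0, 0, 0, 4, 0.5],
    [0, 0, 0, 0, 0, 0, 0.5],
    [0, 0, 0, 0, 0, 0, 0.5],
  ],
)

```text
time: 26.48
tcp_pos: [0.5019, -0.2606, 0.0476]
orientation: [0.721, 0.693, -0.0, -0.0]
ft_force: [-0.0, -0.7, 0.9]
grip_width: 0.502
gripper_force: 0.0
```

Run:
```python
from h import *
from cell import manip
im,o=head(manip,"w13"); delta(o,.503,-.26,.004,87.7)
g=im["pixels"].astype(int); sat=g.max(2)-g.min(2)
for v in range(60,340,14): print(v,''.join('#' if sat[v,k]<18 and g[v,k].mean()>70 else '.' for k in range(264,366,2)))
u=np.array([np.cos(np.radians(87.7)),np.sin(np.radians(87.7))]);c=np.array([.503,-.26])
print(proj(im,[[*(c+.06*u),.007],[*(c-.06*u),.007],[*c,.007]]).round(1).tolist())
```

```text
t 26.52 phi 87.75 turn 0.0  then cm x 0.07 y 0.05 z 4.41 tcp [ 0.5024 -0.2606  0.0481] f [-0.6  0.3  0.2] grip 0.5 0.0
60 ....................########.......................
74 ....................########.......................
88 ....................########.......................
102 ...................###########.....................
116 ..................#############....................
130 .................##############....................
144 .................##############....................
158 .................##############....................
172 .................##############....................
186 .................##############....................
200 ..................#############....................
214 ..................#############....................
228 ..................############.....................
242 ..................############.....................
256 ..................############.....................
270 ..................############.....................
284 ..................############.....................
298 ...................##########......................
312 ..................#..######..#.....................
326 .....................#####.........................
[[312.9, 116.5], [312.5, 321.0], [312.7, 227.0]]
```

P4 matches the prediction (column 313, shoulder about row 117). Grip it.

Emit:
step_arm(
  targets=[
    [0, 0, 0, 0, 0.1, 2, 0.5],
    [0, 0, 0, 0, 0, 1.5, 0.5],
    [0, 0, 0, 0, 0, 0.8, 0.5],
    [0, 0, 0, 0, 0, 0.1, 0.4],
  ],
)

```text
time: 27.02
tcp_pos: [0.5028, -0.2609, 0.003]
orientation: [0.721, 0.693, -0.0, -0.0]
ft_force: [-0.2, -1.7, -0.4]
grip_width: 0.4
gripper_force: 0.0
```

Emit:
step_arm(
  targets=[
    [0, 0, 0, 0, 0, 0, 0.2],
    [0, 0, 0, 0, 0, 0, 0.05],
    [0, 0, 0, 0, 0, 0, 0.05],
    [0, 0, 0, 0, 0, 0, 0.05],
    [0, 0, 0, 0, 0, 0, 0.05],
  ],
)

```text
time: 27.65
tcp_pos: [0.5032, -0.2613, 0.0039]
orientation: [0.721, 0.693, 0.0, 0.0]
ft_force: [-1.3, 2.4, 6.2]
grip_width: 0.13
gripper_force: 78.8
```

Run:
```python
from h import *
from cell import manip
im,o=head(manip,"w14"); delta(o,.605,.2358,.10,128.7)
```

```text
t 27.70 phi 87.69 turn -41.0  then cm x 32.43 y 39.03 z -9.61 tcp [ 0.5032 -0.2613  0.0039] f [-1.2  1.7  5.7] grip 0.127 78.8
```

Emit:
step_arm(
  targets=[
    [0, 0, 0, 0, 0, -3.2, 0.05],
    [0, 0, -10.3, 0, 0, -3.2, 0.05],
    [0, 0, -10.2, 0, 0, -3.2, 0.05],
    [0, 0, -10.3, 0, 0, 0, 0.05],
    [0, 0, -10.2, 0, 0, 0, 0.05],
    [0, 0, 0, 3.6, 4.3, 0, 0.05],
    [0, 0, 0, 3.6, 4.3, 0, 0.05],
    [0, 0, 0, 3.6, 4.3, 0, 0.05],
    [0, 0, 0, 3.6, 4.3, 0, 0.05],
    [0, 0, 0, 3.6, 4.3, 0, 0.05],
    [0, 0, 0, 3.6, 4.3, 0, 0.05],
    [0, 0, 0, 3.6, 4.4, 0, 0.05],
  ],
)

```text
time: 29.2
tcp_pos: [0.5812, 0.126, 0.0993]
orientation: [0.433, 0.901, -0.0, 0.0]
ft_force: [1.0, -0.2, -2.4]
grip_width: 0.127
gripper_force: 79.0
```

Emit:
step_arm(
  targets=[
    [0, 0, 0, 3.6, 4.4, 0, 0.05],
    [0, 0, 0, 3.5, 4.4, 0, 0.05],
    [0, 0, 0, 0, 0, 2.5, 0.05],
    [0, 0, 0, 0, 0, 0, 0.05],
    [0, 0, 0, 0, 0, 0, 0.05],
  ],
)

```text
time: 29.82
tcp_pos: [0.6054, 0.2341, 0.0746]
orientation: [0.433, 0.901, -0.0, -0.0]
ft_force: [0.4, -0.7, -2.0]
grip_width: 0.13
gripper_force: 79.0
```

Run:
```python
from h import *
from cell import manip
hover(manip,4,(.605,.2358),.043,.120,.0039,"w15")
```

```text
t 29.88 phi 128.64 turn -0.1  then cm x 0.18 y 0.05 z 0.50 tcp [0.6058 0.234  0.075 ] f [ 0.7  0.4 -1.7] grip 0.125 79.0
lips exp [[286.3, 149.1], [339.1, 149.0], [312.5, 144.0]]
body ends if centred on bay [[313.2, 117.2], [312.9, 374.0]]
100 ................###############....................
110 ................################...................
120 ...............##################..................
130 ###################################################
140 ###################################################
150 ###################################################
160 ...............##################...........#######
170 ...............##################.........#########
180 ...............##################...........#######
190 ...............##################..........########
200 ...............##################..........########
210 ...............##################..........########
220 ...............#################...........########
230 ...............#################...........########
240 ..........############################....#########
250 .........######..##############..######...#########
260 ........######...##############..#######........###
270 .......#######...##############...#######..........
280 ...........###...#############....###..............
290 ..................############.....................
300 .................##############....................
310 .................##############....................
320 .................##############....................
330 .............#..################..#................
340 ................################...................
350 ................##.#########..##...................
360 ...................................................
370 ...................................................
```

Emit:
step_arm(
  targets=[
    [0, 0, 0, 0.1, 0, 2.5, 0.05],
    [0, 0, 0, 0, 0, 1, 0.05],
    [0, 0, 0, 0, 0, 0.5, 0.05],
    [0, 0, 0, 0, 0, 0.5, 0.05],
    [0, 0, 0, 0, 0, 0.5, 0.05],
    [0, 0, 0, 0, 0, 0.5, 0.05],
    [0, 0, 0, 0, 0, 0.1, 0.05],
    [0, 0, 0, 0, 0, 0, 0.05],
  ],
)

```text
time: 30.88
tcp_pos: [0.6046, 0.2353, 0.018]
orientation: [0.433, 0.901, -0.0, -0.0]
ft_force: [0.5, -0.2, -3.3]
grip_width: 0.124
gripper_force: 79.0
```

Emit:
step_arm(
  targets=[
    [0, 0, 0, 0, 0, 0.1, 0.05],
    [0, 0, 0, 0, 0, 0, 0.05],
  ],
)

```text
time: 31.12
tcp_pos: [0.6047, 0.2353, 0.0179]
orientation: [0.433, 0.901, -0.0, -0.0]
ft_force: [-3.0, -2.1, 6.2]
grip_width: 0.126
gripper_force: 80.1
```

Then a last push, release, and rise to view the whole holder.

Emit:
step_arm(
  targets=[
    [0, 0, 0, 0, 0, 0.1, 0.05],
    [0, 0, 0, 0, 0, 0, 0.05],
    [0, 0, 0, 0, 0, -0.1, 0.1],
    [0, 0, 0, 0, 0, 0, 0.35],
    [0, 0, 0, 0, 0, 0, 0.35],
    [0, 0, 0, 0, 0, -2, 0.35],
    [0, 0, 0, 0, 0, -5, 0.35],
    [0, 0, 0, 2, -5, -3, 0.35],
    [0, 0, 0, 1, -5, -2, 0.35],
    [0, 0, 0, 0, 0, 0, 0.35],
    [0, 0, 0, 0, 0, 0, 0.35],
  ],
)

```text
time: 32.5
tcp_pos: [0.5091, 0.1968, 0.1387]
orientation: [0.433, 0.901, 0.001, 0.001]
ft_force: [-0.1, 0.7, 0.7]
grip_width: 0.349
gripper_force: 0.0
```

Run:
```python
from h import *
from cell import manip
im,o=head(manip); delta(o,.605,.2358,.10,128.7)
cv2.imwrite("pics/w16.png",cv2.resize(im["pixels"][20:330,110:530,::-1],None,fx=1.9,fy=1.9,interpolation=cv2.INTER_CUBIC))
```

```text
t 32.55 phi 128.69 turn -0.0  then cm x -2.95 y 9.91 z 3.81 tcp [0.5092 0.1969 0.1381] f [ 0.5 -0.3  0.2] grip 0.352 0.0
```

View pics/w16.png

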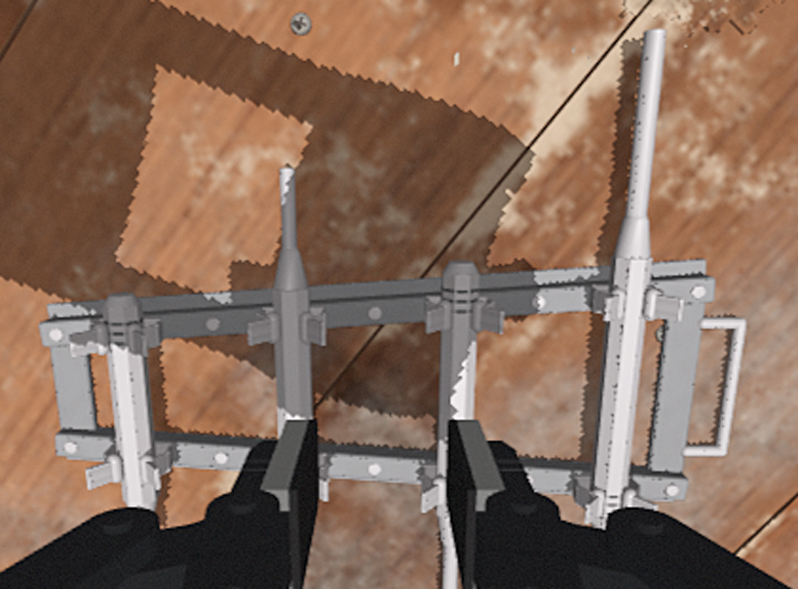

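All four punches sit in their bays, with clips over the bodies at x≈125, 290, 460 and 615, shortest to longest towards the loop end. Nothing is touched by the gripper, so I'm handing in.

```bash
python3 -c "
from cell import manip
print(manip.close_job())"
```

```text
the job is handed in; nothing more can be done
None
```

All four punches are pressed home in the holder, shortest at the narrow end to longest at the wide end, and the job was handed in at about 33 s; the hand-in returned no verdict.

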